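Show a rinsed beaker to the inspection camera

TASK

Lift the smaller glass vessel, the short beaker standing upside down on a peg of the grey drying stand, off its peg and show its inside to the small upward-tilted inspection camera: hold it still in the air, centred on the line of sight of the lens, open mouth facing the lens squarely and the rim about 80 mm in front of it. Finish while still holding the beaker there, carried by the gripper alone. Leave the larger upturned glass on its peg and do not touch the camera.

Things in the scene. Friction and masses are not known exactly. Their poses are not given: they have to be found in the camera images.
- beaker_centre (a point): Centre (half-way up, on the axis) of the loose glass beaker: 44 mm outside diameter, 55 mm high, straight walls about 2 mm thick, tiny pouring lip, clear grey glass, about 60 g (varies). It starts upside down over a peg: its own z axis runs from its closed bottom to its open mouth, so z points down at the start. Graspable anywhere round the wall, e.g. across the diameter half-way up.
- beaker_mouth (a point): Centre of the beaker's open mouth, in the plane of the rim, 27.5 mm from beaker_centre along its z axis (same axes).
- tumbler_centre (a point): Centre (half-way up) of the larger loose glass: 66 mm across the mouth, 78 mm high, also upside down on the other peg of the stand. To be left alone. Which of the two pegs each vessel stands on varies.
- drying_stand: Fixed light grey tray, 100 (its x) by 230 mm (its y), origin at the centre of its underside, yaw varies. Rims stand on its deck, 14 mm above the table. Two black pegs, 11 mm thick, at y = +55 and -55 mm, reach 38 mm above the deck; the beaker has 12 mm play round one: lift it straight up 45 mm or more. A tall microscope stands at the table's right end (x over 0.48, y under -0.42 m): keep clear.
- camera_lens (a point): Centre of the front glass of the inspection camera, a fixed thing: black base plate 100 x 85 mm, two aluminium uprights, and between them a grey head with a 47 mm ring round the lens. The lens looks along the point's own -x axis, which points towards the robot's side of the table and slopes up by 53 to 69 degrees above level (varies, as do the camera's place and yaw); own y is level. The head's axle lies 47 mm behind the lens, 85 mm above the table.
- camera_head (a joint): Tilt of the camera's head, rad: the lens looks up by this angle above level. It is clamped stiffly and must not be touched; only for reading.
Mind the look-alikes: they are no part of the job. Leave any green look-alike of the part that bears camera_lens alone.

How it is judged:
By the outcome, as a careful person would: the job done as asked, in the order asked, and still so for the second after the job is handed in, while the arm keeps its last pose, push and grip.
It also fails if it takes over 43 s, if anything falls off the work surface, if the arm or the gripper's body presses on something with over 40 N, if the wrist force passes 120 N, or if a joint passes its speed limit or range.

ROBOT

A 7-joint arm with a two-finger parallel gripper is mounted at the origin on a cart in front of the work surface, level with it; the furniture and walls round the work are solid. World frame = base frame: x ahead of the robot, y to its left, z up, the work surface at z = 0. Lengths are in m, angles in rad, forces in N, time in s.
With the tool pointing down it reaches from about 0.425 to 0.875 m from the base axis. Payload 4.7 kg.
Tool frame: the origin (TCP) lies midway between the tips of the shut fingers; the grasp point (between the pads) lies 19 mm behind it; x points along the fingers, y is the direction in which the jaws open and shut, and the axes are right-handed (so a half turn about x gives the same grasp; the last joint's range is limited). The gripper opens to 87 mm and grips with 3 to 60 N. Pads are 19 mm wide; open, the fingers measure 117 mm over their backs; the gripper's body (75 mm by 190 mm) begins 51 mm behind the grasp point.
Start: joints at [-1.288, 0.321, -0.07, 1.45, 0.023, 1.371, -0.057], TCP at [0.173, 0.627, 0.223] pointing down, gripper open.
Joint ranges: [-2.86, 2.86], [-0.3, 2.09], [-1.38, 1.24], [0.06, 2.45], [-1.56, 4.7], [0.09, 2.05], [-2.69, 2.69]. Speed limits (rad/s): [2.57, 2.57, 3.14, 3.14, 3.14, 3.14, 3.14].

INTERFACE

Orientations are given as a rotation vector (axis times angle).
In Python, from bench import ctrl gives the robot as it stands. The module is installed in compiled form; this text tells all that it offers.
- The arm moves only by the tool servo_tool, never from a script. Its arguments are lists of equal length, an entry for each row: "dp": the shift along the tool's x, y, z in units of 25 mm (1.0 is 25 mm), a list of three; "yaw": the turn about the tool's x in units of 6 degrees (1.0 is 6 degrees). A call has exactly 5 rows; each row shifts and turns the commanded pose from where the row before left it, along the tool's axes as they then stand; what a row does not reach is not made up. A row lasts 1/10 s, in which the tool goes at most 50 mm and 8.59 degrees, less where a joint would pass 70% of its speed; a pose out of reach is approached as far as the arm can. A call is refused whole if a number of a shift passes 1 or a number of a turn 1, either way. A call with a gripper value outside its range is refused whole. "fingers" is the opening, from 0 (shut) to 1 (fully open), set as the call begins (left out, the last holds). The fingers move at their own pace and stop on an object; "grip_force" is the grip in N (left out, the last holds). Time passes only in rows, so rows that do not move let the fingers close, or fill a call up. It gives the time, the measured TCP pose, the force and the opening at its end, in the units of the state.
- ctrl.get_state(): the state, without advancing time (a new reading comes with each control period).
- ctrl.get_image(name): name is "scene" or "top" or "wrist"; returns (picture, depth): 400x640x3 uint8, red, green, blue; 400x640 float32, m along the optical axis (not along the pixel's ray), 0 where there is no reading.
- ctrl.camera_info(name): a dict with "fx", "fy", "cx", "cy" (pixels), "extrinsics" (4x4, takes a point from world to camera coordinates); the wrist camera has in their place "hand_eye" (4x4, takes a point from camera to tool coordinates, whose origin is the TCP and whose axes are the tool frame's). Camera axes: x right, y down, z forward; pixel columns grow to the right and rows downward; lengths in m; the calibration is good to about 2 mm. The wrist camera is an equidistant fisheye: a pixel r from the principal point sees the ray r / f radians off the axis. A picture is of the moment at which its call begins: read the wrist's pose just before it. camera_info takes no time and is no camera call.
- ctrl.close_job(): hands the job in, once; it reports no verdict.
Trained networks look in the newest picture that a camera, given by its name, has taken for a name from the list of things; names that differ only in an ending like _2 or _b are one class to them, and where a whole thing is asked for, a point or a joint stands for the part that bears it (a point fixed in the world has none). Each returns a list of dicts, best first, with "score" (0 to 1); they miss things now and then, are a little off and sometimes report something else, mostly with a low value. They report only what shows in the picture. A call takes as long as a camera call. They do not tell look-alikes from the thing itself.
- ctrl.search_frame(camera, label): "extent" ([left, top, right, bottom] in pixels, round what is visible of it).
- ctrl.cut_out(camera, label): "region" (400x640 bool, what is visible of it) and "extent" ([left, top, right, bottom] in pixels, round what is visible of it).
The state is a dict: "time": time; "joint_positions": joint angles; "qd": joint speeds; "joint_torque": joint torques, N m; "position": TCP position; "tool_rot": TCP orientation; "ft_force": force on the tool from outside, world axes, zero at the start; "torque": the same for the moment, N m; "grip_width": opening from 0.0 (shut) to 1.0 (fully open).
Only numpy, scipy, OpenCV 4.12 (cv2) and the standard library are available. Lean on these libraries where they do the work, as an engineer would, in place of code of your own. Each camera call takes 0.05 s, during which the arm holds its last target.

## Working session

There is one attempt and no reset: what is moved stays moved. The work goes in short steps, Python scripts to look and compute and a tool call to move; the robot and the scene stay as the last step left them, time stands still between calls to the robot, and variables do not carry over. Pictures are saved under pics/ and viewed, and the job is handed in when it is done.

Besides the shell and the picture viewer there is one more tool, called after "Call:" as a command line: name --pt "numbers of a row" for each row, then --argument value for the rest. servo_tool: Moves the arm, as the interface text tells. Its arguments: {"type":"object","properties":{"dp":{"type":"array","items":{"type":"array","items":{"type":"number"}}},"yaw":{"type":"array","items":{"type":"number"}},"fingers":{"type":"number"},"grip_force":{"type":"number"}},"required":["dp","yaw"]}

```bash
mkdir -p pics
cat > h.py <<'E'
import numpy as np,cv2
from bench import ctrl
from scipy.spatial.transform import Rotation as R
def save(n,im): cv2.imwrite('pics/'+n,im[:,:,::-1])
def unproj(cam,d,mask=None):
    i=ctrl.camera_info(cam);E=np.array(i['extrinsics'])
    v,u=np.mgrid[0:400,0:640]
    P=np.stack([(u-i['cx'])/i['fx']*d,(v-i['cy'])/i['fy']*d,d],-1)
    W=(P-E[:3,3])@E[:3,:3]
    return W
def proj(cam,p):
    i=ctrl.camera_info(cam);E=np.array(i['extrinsics'])
    c=np.atleast_2d(p)@E[:3,:3].T+E[:3,3]
    return np.stack([c[:,0]/c[:,2]*i['fx']+i['cx'],c[:,1]/c[:,2]*i['fy']+i['cy']],-1)
E
python3 - <<'E'
from h import *
np.set_printoptions(precision=4,suppress=True)
s=ctrl.get_state();print(s)
print(R.from_rotvec(s['tool_rot']).as_matrix())
for c in ['scene','top','wrist']:
    im,d=ctrl.get_image(c);save(c+'0.png',im);np.savez('/tmp/%s0.npz'%c,im=im,d=d)
    print(c,ctrl.camera_info(c))
    for l in ['beaker_centre','tumbler_centre','drying_stand','camera_lens']:
        print(c,l,[(round(x['score'],2),np.round(x['extent'])) for x in ctrl.search_frame(c,l)] if c!='wrist' else '')
E
```

```text
{'time': 0.0, 'joint_positions': array([-1.2879,  0.3218, -0.0701,  1.4517,  0.0226,  1.3708, -0.0569]), 'qd': array([ 0.    , -0.0003, -0.0007, -0.    ,  0.0002, -0.0018,  0.0012]), 'joint_torque': array([ -0.0003, -49.1298,  -0.4041, -31.2535,  -0.0639,   0.0435,
         0.0002]), 'position': array([0.1726, 0.6261, 0.2214]), 'tool_rot': array([ 0.2095,  1.5606, -0.2126]), 'ft_force': array([ 0.1345, -0.7087,  0.0639]), 'torque': array([-0.0237, -0.0092,  0.0506]), 'grip_width': 1.0005634597059252}
[[-0.0004  0.2656  0.9641]
 [-0.0019  0.9641 -0.2656]
 [-1.     -0.002   0.0001]]
scene {'fx': 393.6634564748785, 'fy': 393.6634564748785, 'cx': 315.90332120533265, 'cy': 196.67008053902842, 'extrinsics': array([[ 0.896 , -0.4439, -0.0123, -0.5463],
       [-0.2944, -0.5731, -0.7647,  0.1964],
       [ 0.3324,  0.6888, -0.6442,  0.7353],
       [ 0.    ,  0.    ,  0.    ,  1.    ]])}
scene beaker_centre [(0.67, array([316., 236., 341., 268.]))]
scene tumbler_centre []
scene drying_stand [(0.72, array([299., 242., 384., 346.])), (0.4, array([316., 139., 350., 170.]))]
scene camera_lens [(
[... 347 characters left out ...]
0.    ,  0.    ,  0.    ,  1.    ]])}
top beaker_centre [(0.78, array([366., 209., 389., 232.]))]
top tumbler_centre [(0.75, array([410., 217., 440., 247.]))]
top drying_stand [(0.64, array([349., 198., 456., 260.])), (0.43, array([267., 143., 298., 168.]))]
top camera_lens [(0.7, array([267., 142., 300., 170.]))]
wrist {'fx': 309.70691628693146, 'fy': 309.70691628693146, 'cx': 320.36975501821377, 'cy': 194.7478833757693, 'hand_eye': array([[ 0.001 , -0.3049,  0.9524, -0.1625],
       [ 1.    , -0.0006, -0.0012,  0.0002],
       [ 0.0009,  0.9524,  0.3049, -0.0833],
       [ 0.    ,  0.    ,  0.    ,  1.    ]])}
wrist beaker_centre 
wrist tumbler_centre 
wrist drying_stand 
wrist camera_lens
```

View pics/scene0.png

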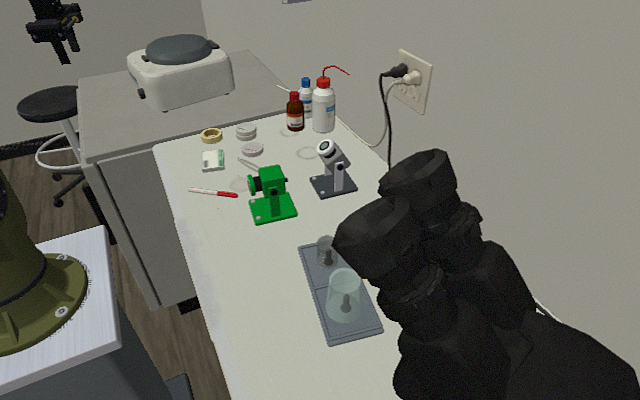

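View pics/top0.png

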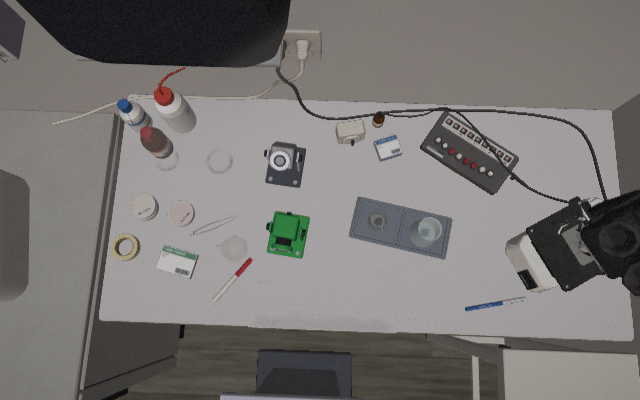

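Run:
```python
from h import *
s=np.load('/tmp/scene0.npz');t=np.load('/tmp/top0.npz')
a=cv2.resize(s['im'][120:350,220:420],None,fx=2.5,fy=2.5,interpolation=3)
save('scropa.png',a)
b=cv2.resize(t['im'][110:270,220:470],None,fx=3.1,fy=3.1,interpolation=3)
save('tcropa.png',b)
```

```text
(no output)
```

View pics/scropa.png

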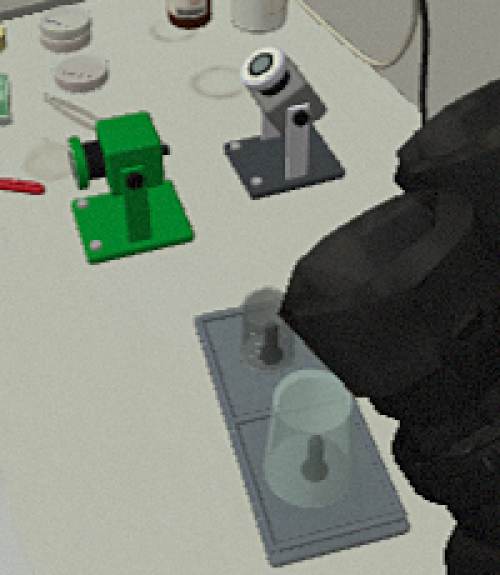

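View pics/tcropa.png

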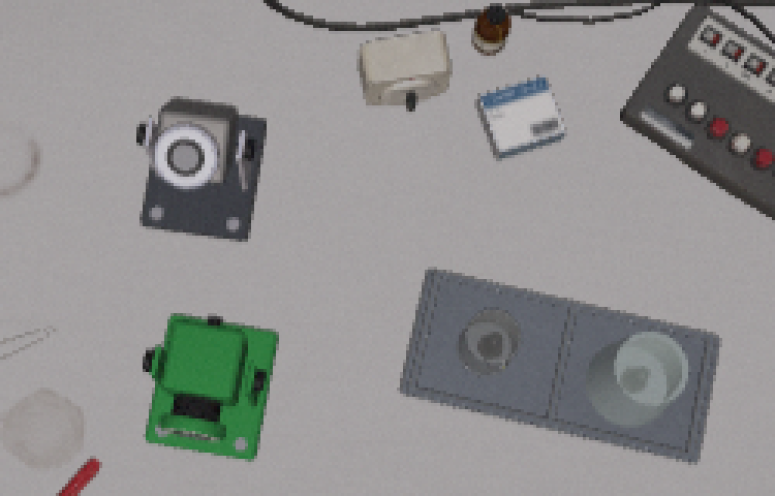

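Run:
```python
from h import *
np.set_printoptions(precision=4,suppress=True,linewidth=150)
for c in ['top','scene']:
    z=np.load('/tmp/%s0.npz'%c);W=unproj(c,z['d'])
    np.save('/tmp/W%s.npy'%c,W)
    # table plane check
    m=(z['d']>0)&(abs(W[...,2])<.02)&(W[...,0]>.3)&(W[...,0]<.8)&(abs(W[...,1])<.5)
    print(c,'table z',np.median(W[m][:,2]),W[m][:,2].std())
W=np.load('/tmp/Wtop.npy')
print('beaker z'); print((W[208:234:2,362:394:2,2]*1000).astype(int))
print('cam z'); print((W[140:190:3,262:310:3,2]*1000).astype(int))
# stand deck
m=(W[...,2]>.008)&(W[...,2]<.022)
m[:190]=0;m[265:]=0;m[:,:340]=0;m[:,465:]=0
m=cv2.morphologyEx(m.astype('uint8'),cv2.MORPH_OPEN,np.ones((3,3)))
p=W[m>0][:,:2].astype('f4');r=cv2.minAreaRect(p);print(r,cv2.boxPoints(r))
m=(W[...,2]>.004)&(W[...,2]<.3);m[:130]=0;m[195:]=0;m[:,:255]=0;m[:,315:]=0
n=m&(W[...,2]<.02)
p=W[n][:,:2].astype('f4');r=cv2.minAreaRect(p);print('base',r,cv2.boxPoints(r))
```

```text
top table z 2.6248877675006948e-05 0.00477767330041319
scene table z 0.000983678078445677 0.004931360043414696
beaker z
[[14 10 11 14 12 12 12 12 13 14 16 12 12 17 12 16]
 [13 13 13 13 12 13 13 64 66 70 71 12 18 10 12 10]
 [16 10 10 14 14 69 68 68 68 70 68 68 13 14 12 17]
 [15 15 10  8 14 66 68 68 67 66 68 69 65 16 13 15]
 [14 12 13 14 65 68 68 68 70 69 66 68 67 13 17 13]
 [15 10 13 15 69 71 69 70 68 66 67 70 71 17 15 13]
 [12 17 14 29 67 70 69 67 69 67 67 69 68 15 17 12]
 [14 11 11 27 56 67 68 69 66 67 69 67 69 12 15 16]
 [14 15 15 17 43 65 67 68 72 68 67 70 17 11 13 16]
 [11 12 14 11 29 46 64 68 64 73 67 46 11 12 15 12]
 [15 13 13 13 14 28 41 51 52 46 22 14 11 10 14 14]
 [11 14  8 15 15 11 15 20 18 13 15 13 11 13 13 15]
 [15 11 14 10 15 15 12 13 13 13 12 14 12 12 15 10]]
cam z
[[  -2    0    0    1    1   -1    0   -1   -1    0   -2    0    0   -3    0    0]
 [   0 1100    0    3   92   95   90   85   86   77    1   -3   -1   -2    1   -1]
 [  -1    3    0    0  114  115  109  109  108  105  101   90   -2 1100    0   -1]
 [   2    0   92  106  110  111  130  108  110  114  112   91
[... 773 characters left out ...]
 0    3   10   16   11   10   13    8    8   14    8   13   13    2   -2   -2]
 [  -1    1   10   10   14   10   10   12   12    8    9   12   12    0   -2    0]
 [  -2    0    1    0   -1    0    0    6   13   11   11    8   11    0   -5    0]
 [  -4   -3    0    0    1    0   -2   -1   -1   -1    0   -5    0    0   -6    0]]
((0.5351612567901611, -0.23450800776481628), (0.2299555242061615, 0.09967862069606781), 78.81273651123047) [[ 0.464  -0.3376]
 [ 0.5617 -0.357 ]
 [ 0.6064 -0.1314]
 [ 0.5086 -0.112 ]]
base ((0.6879870295524597, 0.04792805016040802), (0.1616525948047638, 0.1351645141839981), 0.5019445419311523) [[ 0.6066  0.1148]
 [ 0.6078 -0.0204]
 [ 0.7694 -0.0189]
 [ 0.7682  0.1162]]
```

```bash
cat >> h.py <<'E'
def plane(P,it=300,tol=.004):
    best=None;rng=np.random.default_rng(0)
    for _ in range(it):
        q=P[rng.choice(len(P),3,False)];n=np.cross(q[1]-q[0],q[2]-q[0]);l=np.linalg.norm(n)
        if l<1e-9: continue
        n/=l;i=abs((P-q[0])@n)<tol
        if best is None or i.sum()>best.sum(): best=i
    for _ in range(3):
        c=P[best].mean(0);n=np.linalg.svd(P[best]-c)[2][2];best=abs((P-c)@n)<tol
    return c,n*np.sign(n[2]),best
E
python3 - <<'E'
from h import *
np.set_printoptions(precision=4,suppress=True,linewidth=150)
W=np.load('/tmp/Wtop.npy')
m=np.zeros((400,640),bool);m[205:236,362:394]=1;m&=(W[...,2]>.058)&(W[...,2]<.08)
p=W[m];(c,r)=cv2.minEnclosingCircle(p[:,:2].astype('f4'));print('beaker top',c,r,p.mean(0),len(p),np.median(p[:,2]))
for c,box in [('top',(135,265,180,302)),('scene',(135,312,178,356))]:
    W=np.load('/tmp/W%s.npy'%c);im=np.load('/tmp/%s0.npz'%c)['im'].astype(int)
    m=np.zeros((400,640),bool);m[box[0]:box[2],box[1]:box[3]]=1
    m&=(W[...,2]>.1)&(W[...,2]<.16)
    w=m&(im.min(2)>150)
    P=W[w];cc,n,i=plane(P,tol=.005)
    yaw=np.arctan2(n[1],n[0]);print(c,'ring n',n,'elev',np.degrees(np.arcsin(n[2])),'look yaw',np.degrees(yaw),i.sum(),cc)
    # ring ellipse: project in-plane, enclosing circle
    P=P[i];e1=np.cross([0,0,1],n);e1/=np.linalg.norm(e1);e2=np.cross(n,e1)
    q=np.c_[(P-cc)@e1,(P-cc)@e2].astype('f4');o,r=cv2.minEnclosingCircle(q);print(' centre',cc+o[0]*e1+o[1]*e2,r)
    # all points on the plane incl lens
    P=W[m];j=abs((P-cc)@n)<.008;q=np.c_[(P[j]-cc)@e1,(P[j]-cc)@e2].astype('f4');o,r=cv2.minEnclosingCircle(q);print(' all',cc+o[0]*e1+o[1]*e2,r,j.sum())
W=np.load('/tmp/Wtop.npy')
n=(W[...,2]>.007)&(W[...,2]<.02);n[:140]=0;n[195:]=0;n[:,:262]=0;n[:,312:]=0
n=cv2.morphologyEx(n.astype('uint8'),cv2.MORPH_OPEN,np.ones((3,3)));k,l,st,_=cv2.connectedComponentsWithStats(n);print(st)
g=l==1+np.argmax(st[1:,4]);p=W[g][:,:2].astype('f4');r=cv2.minAreaRect(p);print('base',r,cv2.boxPoints(r))
E
```

```text
beaker top (0.544898271560669, -0.1766192615032196) 0.020719356834888458 [ 0.5442 -0.1763  0.0684] 270 0.06848838571746066
top ring n [-0.5168  0.0589  0.8541] elev 58.65837776205046 look yaw 173.49937592168624 185 [0.6541 0.0463 0.1251]
 centre [0.653  0.0464 0.1244] 0.02235794998705387
 all [0.6542 0.0464 0.1251] 0.02355995401740074 350
scene ring n [-0.5098  0.0576  0.8583] elev 59.130594733243136 look yaw 173.549471067489 131 [0.653  0.0424 0.1256]
 centre [0.6524 0.0457 0.125 ] 0.024047130718827248
 all [0.6532 0.0443 0.1256] 0.025293150916695595 250
[[     0      0    640    400 255334]
 [   297    147      9     11     64]
 [   301    161      3      5     15]
 [   266    164     37     23    587]]
base ((0.6544342041015625, 0.0465102344751358), (0.08501458913087845, 0.05529124662280083), 86.01384735107422) [[0.6239 0.006 ]
 [0.6791 0.0022]
 [0.685  0.087 ]
 [0.6298 0.0908]]
```

Candidates: for the beaker, the small vessel at top px (376,220) against the tumbler (427,231). For the camera, the grey one at top (282,157) against the green look-alike (288,232). From the crops I choose the small clear-grey vessel on the stand's left (+y) peg, and the grey camera.

Call:
servo_tool --pt "-0.3 0 0" --pt "-0.3 0 0" --pt "-0.2 -0.94 0.85" --pt "0 -0.94 0.85" --pt "0 -0.94 0.85" --yaw '[-0.8,-0.85,0,0,0]' --fingers 1.0 --grip_force 12

```text
time: 1.05
position: [0.2299, 0.5497, 0.2428]
tool_rot: [0.075, 1.569, -0.074]
ft_force: [-0.1, -0.5, 0.6]
grip_width: 0.999
```

Call:
servo_tool --pt "0 -0.94 0.85" --pt "0 -0.94 0.85" --pt "0 -0.94 0.85" --pt "0 -0.94 0.85" --pt "0 -0.94 0.85" --yaw '[0,0,0,0,0]'

```text
time: 1.55
position: [0.3246, 0.4222, 0.2428]
tool_rot: [0.076, 1.569, -0.075]
ft_force: [-1.1, 1.8, 0.7]
grip_width: 1.001
```

Call:
servo_tool --pt "0 -0.94 0.85" --pt "0 -0.94 0.85" --pt "0 -0.94 0.85" --pt "0 -0.94 0.85" --pt "0 -0.94 0.85" --yaw '[0,0,0,0,0]'

```text
time: 2.05
position: [0.419, 0.295, 0.2429]
tool_rot: [0.076, 1.569, -0.075]
ft_force: [0.6, 0.3, -0.2]
grip_width: 0.999
```

Call:
servo_tool --pt "0 -0.91 0.34" --pt "0 -0.91 0.34" --pt "0 -0.91 0.34" --pt "0 -0.91 0.34" --pt "0 -0.91 0.34" --yaw '[0,0,0,0,0]'

```text
time: 2.55
position: [0.45, 0.1778, 0.2428]
tool_rot: [0.076, 1.569, -0.075]
ft_force: [0.0, 0.1, 0.9]
grip_width: 1.002
```

Call:
servo_tool --pt "0 -0.91 0.34" --pt "0 -0.91 0.34" --pt "0 -0.91 0.34" --pt "0 -0.91 0.34" --pt "0 -0.91 0.34" --yaw '[0,0,0,0,0]'

```text
time: 3.05
position: [0.4813, 0.0605, 0.2428]
tool_rot: [0.076, 1.569, -0.075]
ft_force: [-0.4, 0.7, -0.9]
grip_width: 1.0
```

```bash
cat >> h.py <<'E'
def wunproj(d,s):
    i=ctrl.camera_info('wrist');v,u=np.mgrid[0:400,0:640]
    x=(u-i['cx'])/i['fx'];y=(v-i['cy'])/i['fy'];r=np.hypot(x,y)+1e-9;t=np.tan(np.minimum(r,1.5))/r
    P=np.stack([x*t*d,y*t*d,d],-1);H=np.array(i['hand_eye']);P=P@H[:3,:3].T+H[:3,3]
    return P@R.from_rotvec(s['tool_rot']).as_matrix().T+s['position']
def wsnap(n):
    s=ctrl.get_state();im,d=ctrl.get_image('wrist');save('w%s.png'%n,im);W=wunproj(d,s);np.savez('/tmp/w%s.npz'%n,im=im,d=d,W=W);return s,im,d,W
E
python3 - <<'E'
from h import *
s,im,d,W=wsnap('1');print(s['position'],s['time'])
E
```

```text
[0.48133946 0.06052692 0.2428469 ] 3.05
```

View pics/w1.png

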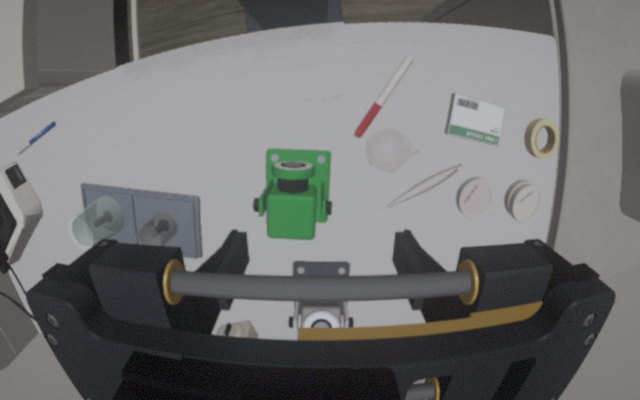

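Run:
```python
from h import *
np.set_printoptions(precision=4,suppress=True,linewidth=150)
z=np.load('/tmp/w1.npz');W=z['W'];im=z['im'].astype(int)
save('w1c.png',cv2.resize(z['im'][240:345,270:375],None,fx=5,fy=5,interpolation=3))
m=np.zeros((400,640),bool);m[305:330,296:348]=1
m&=(W[...,2]>.1)&(W[...,2]<.16)
P=W[m&(im.min(2)>150)];print(len(P))
c,n,i=plane(P,tol=.005);print(n,c,i.sum(),np.degrees(np.arcsin(n[2])),np.degrees(np.arctan2(n[1],n[0])))
m=np.zeros((400,640),bool);m[250:300,285:360]=1
m&=(W[...,2]>.006)&(W[...,2]<.02)
for u in range(294,350,4):
    v=np.where(m[:,u])[0]
    if len(v): print(u,v[0],W[v[0],u])
```

```text
305
[-0.5252  0.0592  0.8489] [0.6443 0.0453 0.1185] 305 58.092022836108676 173.56990021678797
294 263 [0.6259 0.0071 0.0096]
298 262 [0.6257 0.013  0.0078]
302 261 [0.6254 0.0189 0.0063]
306 262 [0.6261 0.0249 0.009 ]
310 262 [0.6272 0.0307 0.0079]
314 262 [0.6276 0.0366 0.0082]
318 262 [0.6278 0.0425 0.0087]
322 262 [0.6285 0.0483 0.0085]
326 262 [0.6298 0.0541 0.0074]
330 262 [0.6294 0.0601 0.0091]
334 262 [0.6306 0.0659 0.008 ]
338 262 [0.6314 0.0718 0.0077]
342 262 [0.6318 0.0777 0.0081]
346 262 [0.6331 0.0836 0.007 ]
```

View pics/w1c.png

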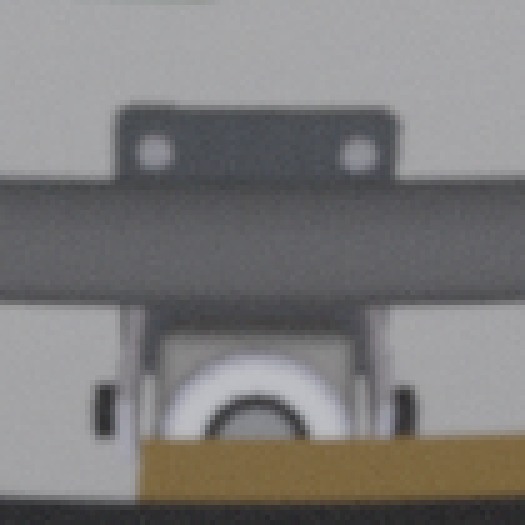

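Call:
servo_tool --pt "0 -0.92 0.34" --pt "0 -0.92 0.34" --pt "0 -0.92 0.34" --pt "0 -0.92 0.34" --pt "0 -0.92 0.34" --yaw '[0,0,0,0,0]'

```text
time: 3.6
position: [0.5126, -0.0579, 0.2428]
tool_rot: [0.076, 1.569, -0.075]
ft_force: [0.3, -0.4, -0.3]
grip_width: 0.999
```

Call:
servo_tool --pt "0.2 -0.92 0.35" --pt "0.5 -0.92 0.35" --pt "0.7 -0.92 0.35" --pt "0.7 -0.92 0.35" --pt "0.7 -0.91 0.35" --yaw '[0,0,0,0,0]'

```text
time: 4.1
position: [0.5454, -0.1761, 0.1722]
tool_rot: [0.075, 1.569, -0.075]
ft_force: [-0.6, -0.0, -0.1]
grip_width: 0.997
```

Run:
```python
from h import *
np.set_printoptions(precision=4,suppress=True,linewidth=150)
s,im,d,W=wsnap('2');print(s['position'],s['time'])
m=(W[...,2]>.060)&(W[...,2]<.076)&(abs(W[...,0]-.545)<.04)&(abs(W[...,1]+.1765)<.04)
print(m.sum());P=W[m];print(cv2.minEnclosingCircle(P[:,:2].astype('f4')),P.mean(0))
```

```text
[ 0.5454 -0.1761  0.1722] 4.1
1597
((0.5456506609916687, -0.17963364720344543), 0.021062571555376053) [ 0.5443 -0.1793  0.0692]
```

View pics/w2.png

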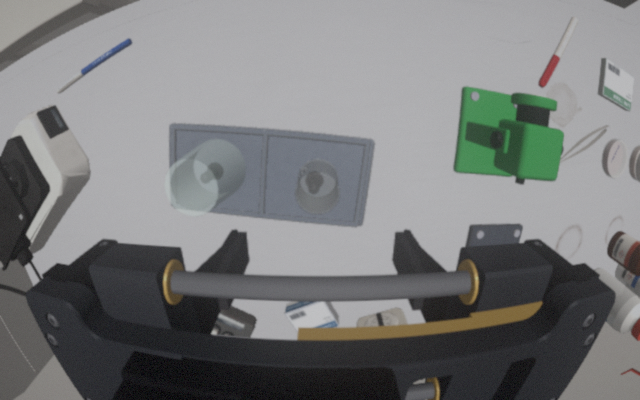

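Call:
servo_tool --pt "0.7 -0.08 0" --pt "0.7 0 0" --pt "0.7 0 0" --pt "0.7 0 0" --pt "0.7 0 0" --yaw '[0,0,0,0,0]'

```text
time: 4.65
position: [0.5449, -0.177, 0.0846]
tool_rot: [0.075, 1.569, -0.075]
ft_force: [0.3, 1.1, -1.3]
grip_width: 1.001
```

Call:
servo_tool --pt "0.6 0 0" --pt "0.5 0 0" --pt "0.4 0 0" --pt "0.3 0 0" --pt "0.2 0 0" --yaw '[0,0,0,0,0]'

```text
time: 5.15
position: [0.5448, -0.1774, 0.0346]
tool_rot: [0.075, 1.57, -0.075]
ft_force: [-0.1, 0.3, 0.4]
grip_width: 1.0
```

Call:
servo_tool --pt "0 0 0" --pt "0 0 0" --pt "0 0 0" --pt "0 0 0" --pt "0 0 0" --yaw '[0,0,0,0,0]' --fingers 0.0 --grip_force 10

```text
time: 5.65
position: [0.5451, -0.1774, 0.0354]
tool_rot: [0.075, 1.569, -0.075]
ft_force: [-0.1, -0.3, -0.3]
grip_width: 0.634
```

Call:
servo_tool --pt "0 0 0" --pt "0 0 0" --pt "0 0 0" --pt "0 0 0" --pt "0 0 0" --yaw '[0,0,0,0,0]'

```text
time: 6.15
position: [0.5449, -0.1775, 0.0352]
tool_rot: [0.075, 1.569, -0.075]
ft_force: [-0.2, -0.8, 1.4]
grip_width: 0.472
```

Call:
servo_tool --pt "0 0 0" --pt "-0.1 0 0" --pt "-0.15 0 0" --pt "-0.2 0 0" --pt "-0.2 0 0" --yaw '[0,0,0,0,0]'

```text
time: 6.65
position: [0.5448, -0.1775, 0.0518]
tool_rot: [0.075, 1.569, -0.075]
ft_force: [0.2, 0.2, -0.3]
grip_width: 0.474
```

Run:
```python
from h import *
np.set_printoptions(precision=4,suppress=True,linewidth=150)
s,im,d,W=wsnap('3');print(s['position'],s['time'],s['grip_width'],s['ft_force'])
a,da=ctrl.get_image('scene');save('s3.png',cv2.resize(a[190:350,260:420],None,fx=4,fy=4,interpolation=3)[:600])
a,da=ctrl.get_image('top');save('t3.png',cv2.resize(a[180:270,330:470],None,fx=5,fy=5,interpolation=3))
```

```text
[ 0.5448 -0.1775  0.0518] 6.65 0.4744020350467036 [ 0.1872  0.235  -0.2792]
```

View pics/w3.png

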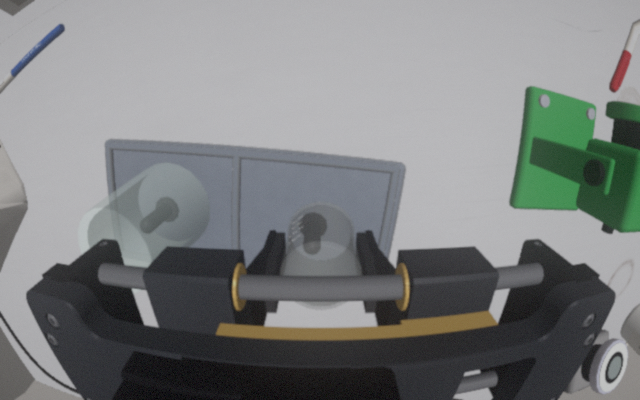

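View pics/s3.png

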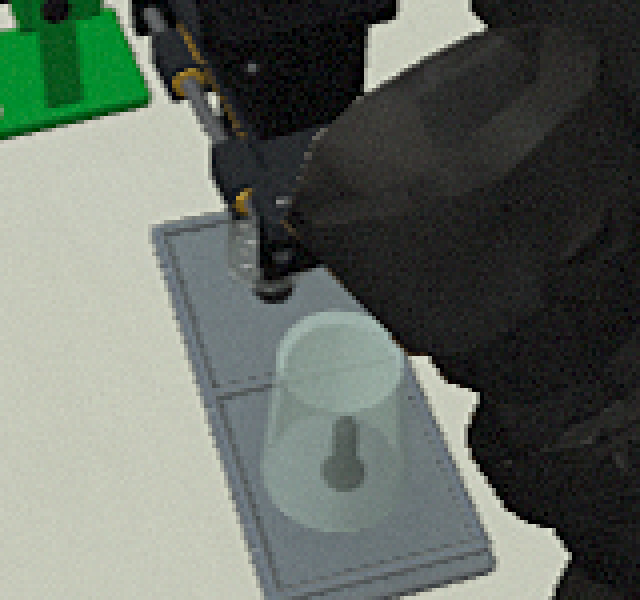

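Run:
```python
from h import *
np.set_printoptions(precision=4,suppress=True,linewidth=170)
z=np.load('/tmp/w3.npz');W=z['W'];im=z['im']
s=ctrl.get_state();M=R.from_rotvec(s['tool_rot']).as_matrix()
T=(W-s['position'])@M  # tool frame
print('world z mm');print((W[200:312:6,276:370:6,2]*1000).astype(int))
print('tool z mm');print((T[200:312:6,276:370:6,2]*1000).astype(int))
save('w3c.png',cv2.resize(im[190:320,250:395],None,fx=5,fy=5,interpolation=3)[:600])
```

```text
world z mm
[[ 13  13  14  14  13  14  14  14  13  14  13  13 214  14  13  14]
 [ 14  13  13  12  14  33  35  37  37  34  33  13  13  14  14  15]
 [ 15  15  14  13  36  42  46  48  47  46  41  35  14  14  13  13]
 [ 14  14  13  38  47  52  55  56  57  56  51  48  34  13  15  14]
 [ 14  14  33  49  57  62  63  65  64  64  61  56  46  14  13  14]
 [ 14  13  32  60  67  69  70  72  73  72  69  65  57  32  14  53]
 [ 58  58  57  69  74  78  79  79  80  78  77  74  68  51  57  57]
 [ 65  63  68  76  82  84  84  84  84  84  84  80  76  65  65  64]
 [ 72  65  76  84  85  86  85  85  86  85  85  85  83  77  71  72]
 [ 78  70  85  86  86  86  86  86  86  85  87  86  85  82  74  78]
 [ 83  71  85  85  86 214  84  86  87  85  84  86  87  85  76  84]
 [ 89  85  86  87  86  86  86  86  86  85  85  86  85  85  82  89]
 [ 92  86  85  84  85  85  86  86  86  85  86  86  86  85  84  95]
 [136 136 135 136 136 136 135 136 136 136 136 136 136 136 136 136]
 [138 138 138 138 138 138 138 138 137 137 138 138 138 137 137 214]
 [139 140 139 139 140 139 139 139 138 139 138 138 139 139 139 138]
 [139 139 139 139
[... 768 characters left out ...]
 -16 -16 -16 -15 -11  -8  -9]
 [ -8  -4 -12 -13 -13 -13 -13 -13 -13 -12 -14 -13 -13 -11  -6  -9]
 [ -8  -1  -9  -9 -10 -83  -9 -10 -10 -10  -9 -10 -10  -9  -4  -9]
 [ -8  -6  -7  -7  -7  -7  -7  -7  -6  -6  -6  -6  -6  -6  -4  -8]
 [ -6  -3  -3  -2  -3  -3  -3  -3  -3  -2  -3  -3  -3  -2  -2  -9]
 [-32 -32 -32 -32 -32 -32 -32 -32 -32 -32 -32 -32 -32 -32 -32 -32]
 [-31 -31 -31 -31 -31 -32 -32 -31 -31 -31 -32 -31 -31 -31 -31 -83]
 [-30 -31 -30 -30 -31 -30 -30 -30 -29 -30 -30 -29 -30 -30 -30 -29]
 [-28 -27 -28 -28 -28 -28 -28 -27 -29 -28 -27 -28 -28 -28 -28 -27]
 [  4  81  81  81  15  14  15  14  14  15  14  15  81  81  80   3]
 [  7  87  88  87  87  86  18  18  18  87  87  88  87  88  87   7]]
```

View pics/w3c.png

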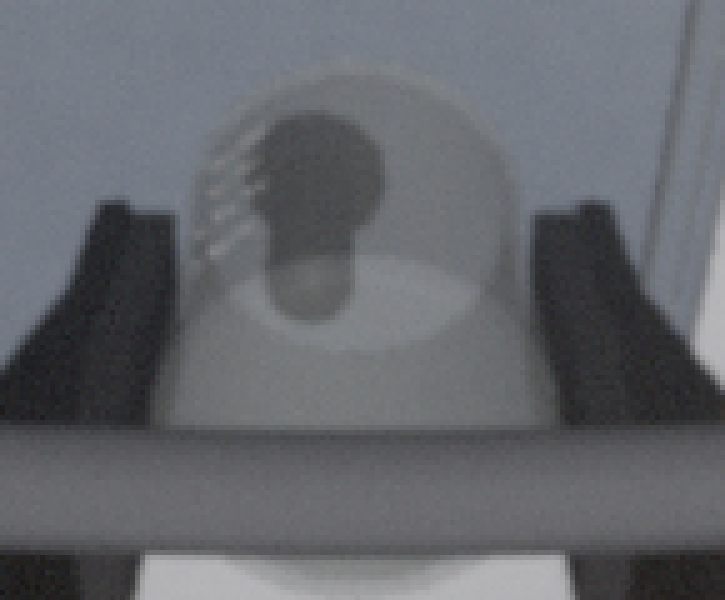

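Call:
servo_tool --pt "0 0 -0.25" --pt "0 0 -0.25" --pt "0 0 -0.2" --pt "0 0 -0.1" --pt "0 0 0" --yaw '[0,0,0,0,0]'

```text
time: 7.3
position: [0.5284, -0.1775, 0.0528]
tool_rot: [0.073, 1.56, -0.078]
ft_force: [6.9, -3.8, -1.7]
grip_width: 0.474
```

```bash
cat >> h.py <<'E'
def cyl(n):
    """bottom-disc plane from wrist view in tool frame; returns tilt"""
    s,im,d,W=wsnap(n);M=R.from_rotvec(s['tool_rot']).as_matrix();T=(W-s['position'])@M
    return s,im,W,T
E
python3 - <<'E'
from h import *
np.set_printoptions(precision=4,suppress=True,linewidth=170)
s,im,W,T=cyl('4');print(s['position'],s['time'],s['grip_width'],s['ft_force'])
m=np.zeros((400,640),bool);m[190:305,290:352]=1
m&=(abs(T[...,1])<.017)&(T[...,0]<.03)&(T[...,0]>-.07)&(T[...,2]>-.06)&(T[...,2]<.06)
c=m&(abs(T[...,1])<.003)
u=321
print(np.c_[np.arange(190,306,4),(T[190:306:4,u]*1000).round(1)])
save('w4c.png',cv2.resize(im[190:320,250:395],None,fx=5,fy=5,interpolation=3)[:600])
E
```

```text
[ 0.5284 -0.1775  0.0528] 7.3 0.47352444653967096 [ 6.9436 -3.7705 -1.6686]
[[190.   38.5   0.2 -22.4]
 [194.   39.3   0.2 -19.3]
 [198.   37.1   0.2 -17.1]
 [202.   37.    0.2 -14.3]
 [206.   38.4   0.2 -10.9]
 [210.   38.7   0.2  -7.8]
 [214.   22.8   0.2 -11. ]
 [218.    5.8   0.2 -15.1]
 [222.   -6.5   0.2 -17.8]
 [226.  -17.5   0.2 -20.2]
 [230.  -27.    0.2 -22.2]
 [234.  -29.    0.2 -21.1]
 [238.  -29.1   0.2 -19. ]
 [242.  -29.2   0.2 -16.9]
 [246.  -30.3   0.2 -15.3]
 [250.  -29.8   0.2 -12.9]
 [254.  -31.7   0.2 -11.7]
 [258.  -30.7   0.2  -8.9]
 [262.  -31.5   0.2  -7.1]
 [266.  -32.5   0.2  -5.4]
 [270.  -32.3   0.2  -3. ]
 [274.  -33.1   0.2  -1.2]
 [278.  -83.7   0.1 -31.9]
 [282.  -86.2   0.1 -32.1]
 [286.  -87.1   0.1 -31.2]
 [290.  -87.3   0.1 -29.9]
 [294.  -88.1   0.1 -29.1]
 [298.  -88.6   0.1 -28. ]
 [302.  -36.6   0.2  13.6]]
```

View pics/w4c.png

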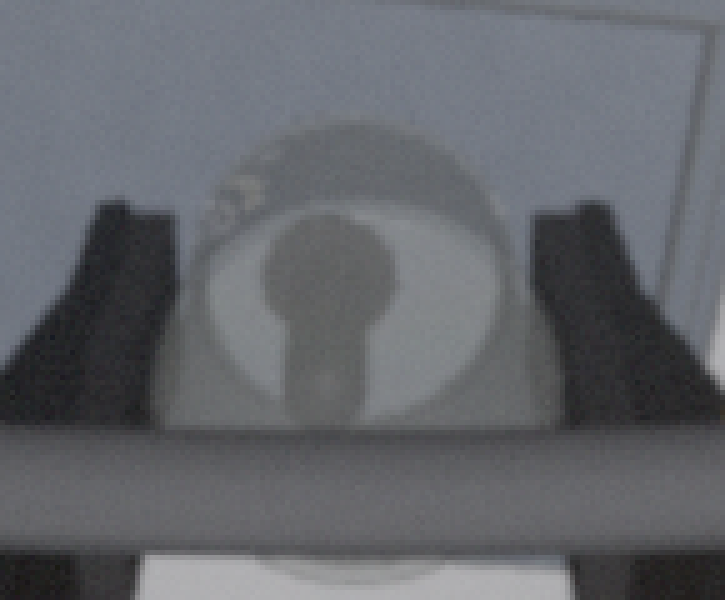

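Call:
servo_tool --pt "0 0 -0.12" --pt "0 0 -0.12" --pt "0 0 -0.12" --pt "0 0 -0.09" --pt "0 0 0" --yaw '[0,0,0,0,0]'

```text
time: 7.85
position: [0.5143, -0.1758, 0.0521]
tool_rot: [0.075, 1.566, -0.077]
ft_force: [2.1, -3.1, 0.8]
grip_width: 0.475
```

```bash
cat >> h.py <<'E'
def tilt(n):
    s,im,W,T=cyl(n);M=R.from_rotvec(s['tool_rot']).as_matrix()
    print(s['position'],s['time'],s['grip_width'],s['ft_force'])
    m=(abs(T[...,1])<.016)&(T[...,0]<-.019)&(T[...,0]>-.065)&(T[...,2]>-.04)&(T[...,2]<.03)
    P=T[m];c,nn,i=plane(P,tol=.0025)
    if nn[0]>0: nn=-nn
    k=np.zeros((400,640),bool);k[np.where(m)[0][i],np.where(m)[1][i]]=1
    Wn=M@nn
    print('disc n tool',nn,'tilt tool',np.degrees(np.arctan2(nn[2],-nn[0])),'n',i.sum(),len(P),'world n',Wn,'elev',np.degrees(np.arcsin(Wn[2])),'az',np.degrees(np.arctan2(Wn[1],Wn[0])))
    print('disc pts mean tool',P[i].mean(0),'zrange',P[i][:,2].min(),P[i][:,2].max(),'yrange',P[i][:,1].min(),P[i][:,1].max())
    return s,im,W,T,c,nn,k
E
python3 - <<'E'
from h import *
np.set_printoptions(precision=4,suppress=True,linewidth=170)
s,im,W,T,c,n,k=tilt('5')
save('w5c.png',cv2.resize(im[190:320,250:395],None,fx=5,fy=5,interpolation=3)[:600])
E
```

```text
[ 0.5143 -0.1758  0.0521] 7.85 0.4752680951585381 [ 2.1198 -3.1055  0.8001]
disc n tool [-0.7909  0.0241 -0.6115] tilt tool -37.70993665343674 n 3098 3098 world n [-0.6086  0.0844  0.789 ] elev 52.0905740691347 az 172.101216643134
disc pts mean tool [-0.0268 -0.     -0.0105] zrange -0.022662281928319785 -5.239307907558741e-06 yrange -0.015983343085869624 0.015999350898995124
```

View pics/w5c.png

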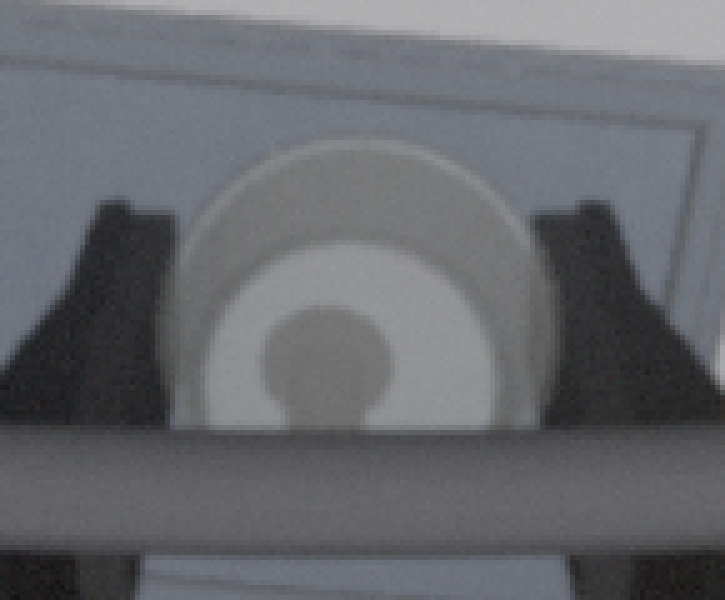

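Call:
servo_tool --pt "-0.2 0 0.1" --pt "-0.2 0 0.2" --pt "-0.2 0 0.2" --pt "0 0 0.1" --pt "0 0 0" --yaw '[0,0,0,0,0]'

```text
time: 8.4
position: [0.5291, -0.1756, 0.0663]
tool_rot: [0.075, 1.57, -0.075]
ft_force: [-0.2, 0.6, -0.1]
grip_width: 0.474
```

Run:
```python
from h import *
np.set_printoptions(precision=4,suppress=True,linewidth=170)
s,im,W,T,c,n,k=tilt('6')
for u in (305,321,335): print(np.c_[np.arange(206,310,4),(T[206:310:4,u]*1000).round(1)])
```

```text
[ 0.5291 -0.1756  0.0663] 8.4 0.4736046711920949 [-0.2051  0.6152 -0.0646]
disc n tool [-0.7849  0.0258 -0.6191] tilt tool -38.26376198488777 n 3070 3070 world n [-0.6138  0.0846  0.7849] elev 51.71458714383388 az 172.15300035095248
disc pts mean tool [-0.0268 -0.     -0.0103] zrange -0.022279315798817464 -0.00045239314051851 yrange -0.015997324455192332 0.015998045233614765
[[206.   52.  -11.5  -6. ]
 [210.   52.7 -11.6  -2.6]
 [214.   51.  -11.6  -0. ]
 [218.   52.5 -11.7   3.7]
 [222.  -17.7  -7.9 -22.5]
 [226.  -17.9  -8.  -20.4]
 [230.  -20.6  -7.8 -19.3]
 [234.  -21.7  -7.8 -17.6]
 [238.  -22.4  -7.8 -15.7]
 [242.  -24.6  -7.8 -14.6]
 [246.  -24.7  -7.8 -12.4]
 [250.  -26.4  -7.7 -11. ]
 [254.  -27.   -7.8  -9.1]
 [258.  -28.8  -7.7  -7.8]
 [262.  -30.8  -7.6  -6.7]
 [266.  -31.2  -7.7  -4.6]
 [270.  -33.2  -7.6  -3.5]
 [274.  -33.5  -7.6  -1.4]
 [278.  -84.3  -4.6 -32.2]
 [282.  -85.8  -4.6 -31.7]
 [286.  -86.5  -4.6 -30.8]
 [290.  -87.3  -4.6 -29.9]
 [294.  -87.2  -4.6 -28.3]
 [298.  -87.4  -4.6 -27. ]
 [302.   65.6 -14.3  92.3]
 [306.   65.4 -14.5  96.9]]
[[206.   51.4   0.2
[... 686 characters left out ...]
206.   52.   10.5  -6. ]
 [210.   52.1  10.6  -2.8]
 [214.   51.4  10.6   0.1]
 [218.  -14.9   7.4 -23.5]
 [222.  -17.    7.3 -22.2]
 [226.  -18.1   7.3 -20.4]
 [230.  -19.9   7.2 -19. ]
 [234.  -20.6   7.2 -17.1]
 [238.  -21.8   7.2 -15.4]
 [242.  -23.2   7.2 -13.9]
 [246.  -24.5   7.2 -12.3]
 [250.  -25.6   7.2 -10.6]
 [254.  -26.7   7.1  -8.9]
 [258.  -29.1   7.1  -8. ]
 [262.  -30.    7.1  -6.2]
 [266.  -31.3   7.   -4.7]
 [270.  -31.9   7.   -2.8]
 [274.  -33.5   7.   -1.4]
 [278.  -85.4   4.3 -32.9]
 [282.  -85.9   4.3 -31.8]
 [286.  -86.7   4.2 -31. ]
 [290.  -87.5   4.2 -30.1]
 [294.  -87.    4.3 -28.2]
 [298.  -87.9   4.3 -27.4]
 [302.   65.   13.   91.9]
 [306.   67.1  13.2  98.2]]
```

Call:
servo_tool --pt "0 0 0.15" --pt "0 0 0.15" --pt "0 0 0.1" --pt "0 0 0.1" --pt "0 0 0" --yaw '[0,0,0,0,0]'

```text
time: 8.95
position: [0.5409, -0.177, 0.0659]
tool_rot: [0.075, 1.57, -0.075]
ft_force: [-1.9, 0.4, -1.5]
grip_width: 0.476
```

Run:
```python
from h import *
np.set_printoptions(precision=4,suppress=True,linewidth=170)
s,im,W,T,c,n,k=tilt('7')
```

```text
[ 0.5409 -0.177   0.0659] 8.95 0.4760858532422731 [-1.9226  0.424  -1.4737]
disc n tool [-0.9095  0.0143 -0.4155] tilt tool -24.552015360902143 n 3071 3079 world n [-0.4113  0.0539  0.9099] elev 65.49026143082902 az 172.5323823347066
disc pts mean tool [-0.0279  0.0001 -0.0101] zrange -0.02312072411684297 0.014863420282537777 yrange -0.015984165488737177 0.015997018899349617
```

Call:
servo_tool --pt "0.2 0 -0.15" --pt "0.2 0 -0.2" --pt "0.16 0 -0.2" --pt "0 0 -0.18" --pt "0 0 -0.15" --yaw '[0,0,0,0,0]'

```text
time: 9.5
position: [0.5209, -0.1759, 0.0531]
tool_rot: [0.074, 1.564, -0.077]
ft_force: [5.3, -3.4, -1.3]
grip_width: 0.469
```

Run:
```python
from h import *
np.set_printoptions(precision=4,suppress=True,linewidth=170)
s,im,W,T,c,n,k=tilt('8')
```

```text
[ 0.5209 -0.1759  0.0531] 9.5 0.4690995025858483 [ 5.2765 -3.4446 -1.2635]
disc n tool [-0.8841  0.0146 -0.467 ] tilt tool -27.84411746960751 n 3143 3150 world n [-0.4679  0.0611  0.8817] elev 61.846369016883656 az 172.556785089074
disc pts mean tool [-0.0272  0.0001 -0.0109] zrange -0.02363260585785096 0.013104551661179634 yrange -0.01597581967250648 0.015998336991859846
```

Call:
servo_tool --pt "0 0 -0.05" --pt "0 0 0" --pt "0 0 0" --pt "0 0 0" --pt "0 0 0" --yaw '[0,0,0,0,0]'

```text
time: 10.05
position: [0.5197, -0.176, 0.0534]
tool_rot: [0.074, 1.565, -0.077]
ft_force: [3.9, -3.6, 0.3]
grip_width: 0.475
```

Run:
```python
from h import *
np.set_printoptions(precision=4,suppress=True,linewidth=170)
s,im,W,T,c,n,k=tilt('9')
```

```text
[ 0.5197 -0.176   0.0534] 10.05 0.4748745004116809 [ 3.9324 -3.5511  0.3334]
disc n tool [-0.8688  0.0175 -0.4948] tilt tool -29.661616320837876 n 3187 3192 world n [-0.4944  0.0666  0.8667] elev 60.07272713827359 az 172.32774432258918
disc pts mean tool [-0.0269  0.     -0.011 ] zrange -0.023968384826173837 0.00037894770812580417 yrange -0.015985129327910106 0.015987180209080788
```

Call:
servo_tool --pt "0 0 -0.05" --pt "0 0 0" --pt "0 0 0" --pt "0 0 0" --pt "0 0 0" --yaw '[0,0,0,0,0]'

```text
time: 10.6
position: [0.519, -0.176, 0.0536]
tool_rot: [0.074, 1.564, -0.077]
ft_force: [4.8, -4.1, -0.4]
grip_width: 0.475
```

Call:
servo_tool --pt "-0.1 0 0.1" --pt "-0.2 0 0.2" --pt "-0.3 0 0.2" --pt "-0.3 0 0.1" --pt "-0.3 0 0" --yaw '[0,0,0,0,0]' --grip_force 14

```text
time: 11.1
position: [0.5319, -0.176, 0.083]
tool_rot: [0.075, 1.57, -0.075]
ft_force: [0.5, 0.0, -0.1]
grip_width: 0.472
```

Run:
```python
from h import *
np.set_printoptions(precision=4,suppress=True,linewidth=170)
s,im,W,T,c,n,k=tilt('10')
```

```text
[ 0.5319 -0.176   0.083 ] 11.1 0.47216731666222206 [ 0.481   0.0087 -0.0699]
disc n tool [-0.8723  0.0141 -0.4888] tilt tool -29.262158270757613 n 3185 3188 world n [-0.485   0.0607  0.8724] elev 60.73888509738784 az 172.871072179391
disc pts mean tool [-0.027   0.0001 -0.011 ] zrange -0.02345285609555145 0.0006065278079096676 yrange -0.015992457460663443 0.015997713343173008
```

Call:
servo_tool --pt "0.3 0 0" --pt "0.3 0 0" --pt "0.3 0 -0.2" --pt "0.2 0 -0.2" --pt "0.1 0 -0.2" --yaw '[0,0,0,0,0]' --grip_force 10

```text
time: 11.65
position: [0.5176, -0.1755, 0.052]
tool_rot: [0.074, 1.566, -0.077]
ft_force: [5.3, -2.3, -0.6]
grip_width: 0.48
```

Call:
servo_tool --pt "0 0 -0.08" --pt "0 0 -0.03" --pt "0 0 0" --pt "0 0 0" --pt "0 0 0" --yaw '[0,0,0,0,0]'

```text
time: 12.15
position: [0.514, -0.175, 0.0525]
tool_rot: [0.075, 1.569, -0.076]
ft_force: [1.0, -3.3, 1.4]
grip_width: 0.478
```

Run:
```python
from h import *
np.set_printoptions(precision=4,suppress=True,linewidth=170)
s,im,W,T,c,n,k=tilt('11')
```

```text
[ 0.514  -0.175   0.0525] 12.15 0.47750440894229773 [ 1.0106 -3.3283  1.4347]
disc n tool [-0.7741  0.0164 -0.6328] tilt tool -39.26600570732009 n 3011 3011 world n [-0.6285  0.0777  0.7739] elev 50.70401619271659 az 172.9559346768168
disc pts mean tool [-0.0268 -0.     -0.01  ] zrange -0.020865738192230476 -0.0005031344501315772 yrange -0.015980946806244633 0.015998261318150495
```

Call:
servo_tool --pt "-0.28 0 0.1" --pt "-0.28 0 0.2" --pt "0 0 0.2" --pt "0 0 0.2" --pt "0 0 0.14" --yaw '[0,0,0,0,0]'

```text
time: 12.7
position: [0.5346, -0.1759, 0.0659]
tool_rot: [0.075, 1.571, -0.074]
ft_force: [-1.4, 0.5, 0.3]
grip_width: 0.475
```

Run:
```python
from h import *
np.set_printoptions(precision=4,suppress=True,linewidth=170)
s,im,W,T,c,n,k=tilt('12')
```

```text
[ 0.5346 -0.1759  0.0659] 12.7 0.47450003590007395 [-1.4077  0.4813  0.3092]
disc n tool [-0.8272  0.0153 -0.5616] tilt tool -34.17442546084933 n 3155 3156 world n [-0.5561  0.0681  0.8283] elev 55.92357823221188 az 173.0152009506819
disc pts mean tool [-0.0265  0.0001 -0.0106] zrange -0.02316882866481978 0.00014627976456705748 yrange -0.015906374883180602 0.015999898775379835
```

Call:
servo_tool --pt "0 0 0.04" --pt "0 0 0.03" --pt "0 0 0" --pt "0 0 0" --pt "0 0 0" --yaw '[0,0,0,0,0]'

```text
time: 13.25
position: [0.5361, -0.1766, 0.0661]
tool_rot: [0.076, 1.57, -0.075]
ft_force: [-2.3, -0.3, -2.4]
grip_width: 0.478
```

Run:
```python
from h import *
np.set_printoptions(precision=4,suppress=True,linewidth=170)
s,im,W,T,c,n,k=tilt('13')
```

```text
[ 0.5361 -0.1766  0.0661] 13.25 0.47811896116745206 [-2.3324 -0.2706 -2.4053]
disc n tool [-0.851   0.0136 -0.5251] tilt tool -31.676257259278135 n 3173 3173 world n [-0.5208  0.0638  0.8513] elev 58.355031450275035 az 173.01944271988074
disc pts mean tool [-0.0266  0.0001 -0.0108] zrange -0.02338225354416775 0.0007046568214558036 yrange -0.015959392348128282 0.01599937808625053
```

Call:
servo_tool --pt "0 0 -0.25" --pt "-0.3 0 -0.2" --pt "-0.4 0 -0.25" --pt "-0.5 0 -0.1" --pt "-0.5 0 0" --yaw '[0,0,0,0,0]' --grip_force 14

```text
time: 13.8
position: [0.5167, -0.1749, 0.1105]
tool_rot: [0.076, 1.568, -0.075]
ft_force: [0.7, 0.2, -0.5]
grip_width: 0.474
```

Call:
servo_tool --pt "-0.6 0 0" --pt "-0.8 0 0" --pt "-0.9 0 0" --pt "-0.8 0 0" --pt "-0.6 0 0" --yaw '[0,0,0,0,0]'

```text
time: 14.3
position: [0.5175, -0.175, 0.2039]
tool_rot: [0.075, 1.567, -0.075]
ft_force: [0.9, -0.2, -1.0]
grip_width: 0.473
```

Run:
```python
from h import *
np.set_printoptions(precision=4,suppress=True,linewidth=170)
s,im,W,T,c,n,k=tilt('14')
a,da=ctrl.get_image('top');save('t14.png',a);np.savez('/tmp/t14.npz',im=a,d=da)
a,da=ctrl.get_image('scene');save('s14.png',a);np.savez('/tmp/s14.npz',im=a,d=da)
for u in (321,): print(np.c_[np.arange(196,310,3),(T[196:310:3,u]*1000).round(1)])
```

```text
[ 0.5175 -0.175   0.2039] 14.3 0.47284023835150724 [ 0.8597 -0.1831 -1.0272]
disc n tool [-0.8398  0.016  -0.5427] tilt tool -32.869661252380375 n 3188 3189 world n [-0.5409  0.0681  0.8383] elev 56.96148704383516 az 172.81940923805857
disc pts mean tool [-0.0265  0.     -0.0108] zrange -0.023590049137745026 0.0002995706643676582 yrange -0.015989532388534216 0.01599806475050396
[[196.  186.8   0.3  30. ]
 [199.  186.4   0.3  33.6]
 [202.  185.1   0.3  37. ]
 [205.  189.8   0.3  42.4]
 [208.  188.3   0.3  45.7]
 [211.  188.4   0.3  49.6]
 [214.  189.3   0.3  53.9]
 [217.  189.5   0.3  57.9]
 [220.  -16.9   0.2 -23.3]
 [223.  -20.2   0.2 -23. ]
 [226.  -20.    0.2 -21.3]
 [229.  -19.8   0.2 -19.5]
 [232.  -21.9   0.2 -18.8]
 [235.  -21.5   0.2 -17. ]
 [238.  -22.7   0.2 -15.9]
 [241.  -24.2   0.2 -15. ]
 [244.  -25.5   0.2 -13.9]
 [247.  -25.8   0.2 -12.4]
 [250.  -25.5   0.2 -10.6]
 [253.  -27.8   0.2 -10.1]
 [256.  -27.3   0.2  -8.2]
 [259.  -29.    0.2  -7.4]
 [262.  -29.1   0.2  -5.7]
 [265.  -31.1   0.2  -5.2]
 [268.  -31.4   0.2  -3.6]
 [271.  -33.1   0.2  -2.9]
 [274.  -33.3   0.2  -1.3]
 [277.  -83.1   0.1 -31.8]
 [280.  -84.1   0.1 -31.4]
 [283.  -85.9   0.1 -31.5]
 [286.  -86.3   0.1 -30.7]
 [289.  -86.9   0.1 -30. ]
 [292.  -88.    0.1 -29.7]
 [295.  -87.9   0.1 -28.5]
 [298.  -87.3   0.1 -27. ]
 [301.  -86.7   0.1 -25.4]
 [304.  181.6   0.3 185.1]
 [307.  181.8   0.3 190.6]]
```

View pics/w14.png

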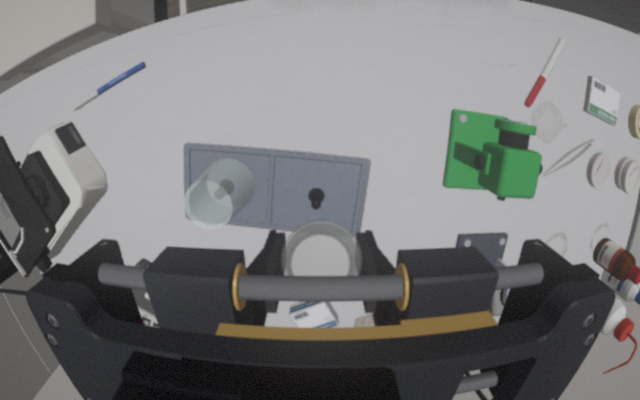

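View pics/s14.png

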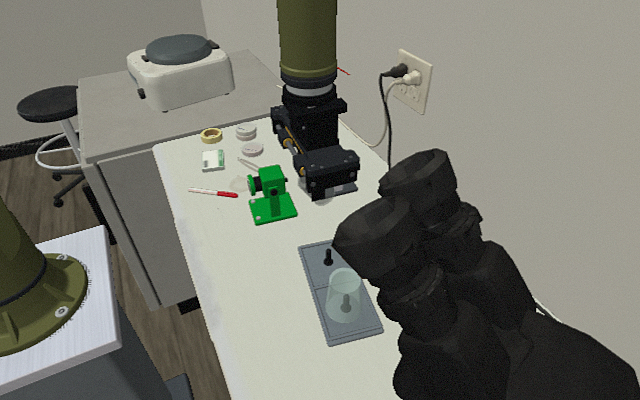

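```bash
cat > fit.py <<'E'
from h import *
from scipy.optimize import least_squares
def mouth(n,T,s,r=.0205,H=.055):
    M=R.from_rotvec(s['tool_rot']).as_matrix()
    # region: points on beaker (disc + rear wall)
    m=(abs(T[...,1])<.03)&(T[...,0]<-.0)&(T[...,0]>-.065)&(T[...,2]>-.04)&(T[...,2]<.03)
    md=(abs(T[...,1])<.016)&(T[...,0]<-.019)&m
    c,nn,i=plane(T[md],tol=.0025); nn=nn if nn[0]<0 else -nn
    # disc candidates, wide
    k=m&(abs((T-c)@nn)<.0025)&(abs(T[...,1])<.0215)
    e1=np.array([0,1,0])-nn*nn[1];e1/=np.linalg.norm(e1);e2=np.cross(nn,e1)
    if e2[2]>0:e2=-e2   # e2 towards -z (rear)
    Q=np.c_[(T[k]-c)@e1,(T[k]-c)@e2]
    # rear boundary: per e1 bin the max e2 
    b=[]
    for a in np.arange(-.016,.0161,.002):
        j=abs(Q[:,0]-a)<.001
        if j.sum()>5: b.append((a,np.percentile(Q[j,1],97)))
    b=np.array(b);f=least_squares(lambda p:np.hypot(b[:,0]-p[0],b[:,1]-p[1])-r,[0,-.01],loss='soft_l1',f_scale=.0005)
    g=least_squares(lambda p:np.hypot(b[:,0]-p[0],b[:,1]-p[1])-p[2],[0,-.01,r],loss='soft_l1',f_scale=.0005)
    print('fit',f.x,np.abs(f.fun).mean(),'free',g.x)
    C=c+f.x[0]*e1+f.x[1]*e2
    mt=C-nn*H
    print('disc centre tool',C,'mouth tool',mt)
    return s['position']+M@mt, M@(-nn)
E
python3 - <<'E'
from fit import *
np.set_printoptions(precision=4,suppress=True,linewidth=170)
z=np.load('/tmp/w14.npz');s=ctrl.get_state();M=R.from_rotvec(s['tool_rot']).as_matrix();T=(z['W']-s['position'])@M
p,ax=mouth('14',T,s);print(p,ax)
L=np.array([.6535,.046,.1252]);n=np.array([-.517,.0505,.8545]);t=L+.08*n
print('target',t,'d',t-p,'tool units',(t-p)@M/.025)
E
```

```text
fit [ 0.0003 -0.0058] 0.00017771677848447617 free [ 0.0003 -0.0071  0.0217]
disc centre tool [-0.0308  0.0003 -0.0062] mouth tool [ 0.0152 -0.0006  0.0239]
[ 0.5412 -0.1778  0.1873] [ 0.5443 -0.0688 -0.8361]
target [0.6121 0.05   0.1936] d [0.071  0.2278 0.0063] tool units [-0.2442  9.3427  1.9543]
```

Call:
servo_tool --pt "-0.4 0.7 0.15" --pt "-0.4 0.9 0.2" --pt "-0.4 0.9 0.2" --pt "0 0.9 0.2" --pt "0 0.9 0.2" --yaw '[0,0,0,0,0]'

```text
time: 14.95
position: [0.5504, -0.069, 0.2303]
tool_rot: [0.075, 1.571, -0.075]
ft_force: [1.0, 0.1, 0.1]
grip_width: 0.476
```

Call:
servo_tool --pt "0 0.9 0.2" --pt "0 0.9 0.2" --pt "0 0.9 0.2" --pt "0 0.9 0.2" --pt "0 0.7 0.15" --yaw '[0,0,0,0,0]'

```text
time: 15.45
position: [0.5842, 0.0365, 0.2298]
tool_rot: [0.074, 1.572, -0.075]
ft_force: [-0.0, -0.2, -0.3]
grip_width: 0.47
```

Call:
servo_tool --pt "0 0.45 0.05" --pt "0 0.3 0" --pt "0.2 0 0" --pt "0.2 0 0" --pt "0 0 0" --yaw '[0,0,0,0,0]'

```text
time: 15.95
position: [0.5868, 0.0519, 0.2203]
tool_rot: [0.076, 1.571, -0.077]
ft_force: [-0.9, -0.4, -0.4]
grip_width: 0.473
```

Run:
```python
from fit import *
np.set_printoptions(precision=4,suppress=True,linewidth=170)
s,im,W,T,c,n,k=tilt('15')
M=R.from_rotvec(s['tool_rot']).as_matrix()
p,ax=mouth('15',T,s);print(p,ax)
L=np.array([.6535,.046,.1252]);n=np.array([-.517,.0505,.8545]);t=L+.08*n
print('target',t,'d',t-p,'tool units',(t-p)@M/.025)
for c in ['top','scene']:
    a,da=ctrl.get_image(c);np.savez('/tmp/%s15.npz'%c,im=a,d=da);save(c+'15.png',a)
save('s15c.png',cv2.resize(np.load('/tmp/scene15.npz')['im'][80:230,230:400],None,fx=4,fy=4,interpolation=3))
```

```text
[0.5868 0.0519 0.2203] 15.95 0.47260178904223066 [-0.937  -0.3714 -0.425 ]
disc n tool [-0.8391  0.0147 -0.5437] tilt tool -32.940487909142064 n 3182 3182 world n [-0.5383  0.0682  0.84  ] elev 57.13845309100549 az 172.77976333739807
disc pts mean tool [-0.0265  0.     -0.0107] zrange -0.023711014235548732 0.0004500779460169186 yrange -0.015999278471847872 0.015985555500617095
fit [ 0.0002 -0.0054] 0.00019831683479657017 free [ 0.0002 -0.007   0.0219]
disc centre tool [-0.0294  0.0002 -0.0062] mouth tool [ 0.0167 -0.0006  0.0237]
[0.6103 0.049  0.2035] [ 0.5383 -0.0682 -0.84  ]
target [0.6121 0.05   0.1936] d [ 0.0018  0.001  -0.01  ] tool units [0.3987 0.0488 0.0681]
```

View pics/s15c.png

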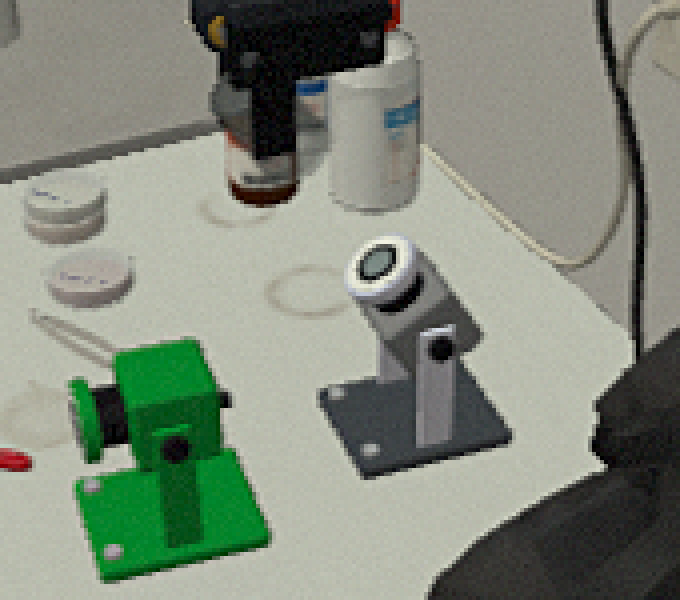

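View pics/w15.png

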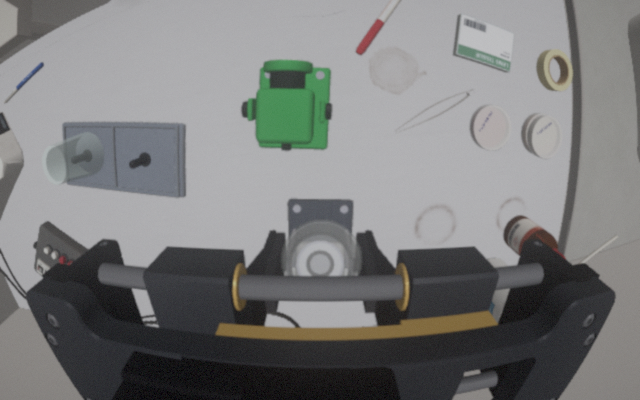

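Call:
servo_tool --pt "0.2 0.05 0.07" --pt "0.15 0 0" --pt "0.05 0 0" --pt "0 0 0" --pt "0 0 0" --yaw '[0,0,0,0,0]'

```text
time: 16.6
position: [0.5895, 0.0543, 0.2113]
tool_rot: [0.075, 1.569, -0.075]
ft_force: [0.1, 0.4, -0.7]
grip_width: 0.471
```

Call:
servo_tool --pt "0 0 0" --pt "0 0 0" --pt "0 0 0" --pt "0 0 0" --pt "0 0 0" --yaw '[0,0,0,0,0]'

```text
time: 17.1
position: [0.5895, 0.0544, 0.2114]
tool_rot: [0.075, 1.569, -0.075]
ft_force: [-1.0, -0.2, -0.5]
grip_width: 0.47
```

Run:
```python
from fit import *
np.set_printoptions(precision=4,suppress=True,linewidth=170)
s,im,W,T,c,n,k=tilt('16')
M=R.from_rotvec(s['tool_rot']).as_matrix()
p,ax=mouth('16',T,s);print(p,ax)
L=np.array([.6535,.046,.1252]);n=np.array([-.517,.0505,.8545]);t=L+.08*n
print('target',t,'d',t-p,'tool units',(t-p)@M/.025,'angle',np.degrees(np.arccos(-ax@n)),'dist',(p-L)@n,'lateral',np.linalg.norm((p-L)-n*((p-L)@n)))
a,d=ctrl.get_image('top');save('t16.png',cv2.resize(a[100:260,230:470],None,fx=3,fy=3));a,d=ctrl.get_image('scene')
W=unproj('scene',d);m=np.zeros((400,640),bool);m[130:178,305:356]=1;m&=(W[...,2]>.1)&(W[...,2]<.16)&(a.min(2)>150)
if m.sum()>60:
    cc,nn,i=plane(W[m],tol=.005);print('ring again',nn,np.degrees(np.arcsin(nn[2])),cc,i.sum())
save('s16.png',cv2.resize(a[80:230,230:400],None,fx=4,fy=4))
```

```text
[0.5895 0.0544 0.2114] 17.1 0.4704307380217697 [-0.9752 -0.1817 -0.5406]
disc n tool [-0.8388  0.0153 -0.5443] tilt tool -32.97902686198282 n 3191 3191 world n [-0.5404  0.0673  0.8387] elev 57.00219803772313 az 172.90194154882042
disc pts mean tool [-0.0265 -0.     -0.0108] zrange -0.02379401801470255 2.5534729468142283e-05 yrange -0.015996534709817482 0.01598493993277624
fit [ 0.0004 -0.0054] 0.0001567568608766036 free [ 0.0004 -0.0063  0.0213]
disc centre tool [-0.0294  0.0003 -0.0063] mouth tool [ 0.0167 -0.0005  0.0237]
[0.613  0.0516 0.1947] [ 0.5404 -0.0673 -0.8387]
target [0.6121 0.05   0.1936] d [-0.0009 -0.0016 -0.0011] tool units [ 0.044  -0.0651 -0.0286] angle 1.8756963635328716 dist 0.08056969246984866 lateral 0.0020116532561697082
ring again [-0.5246  0.0517  0.8498] 58.18648131548125 [0.6531 0.0426 0.1255] 131
```

View pics/s16.png

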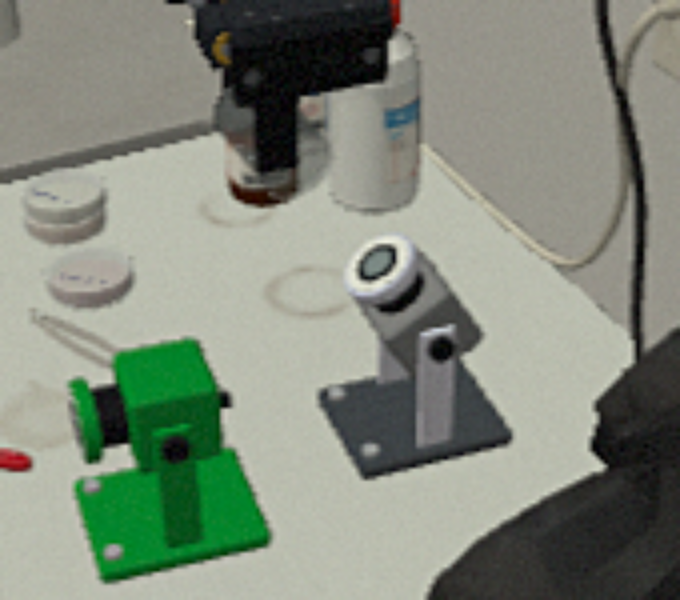

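View pics/t16.png

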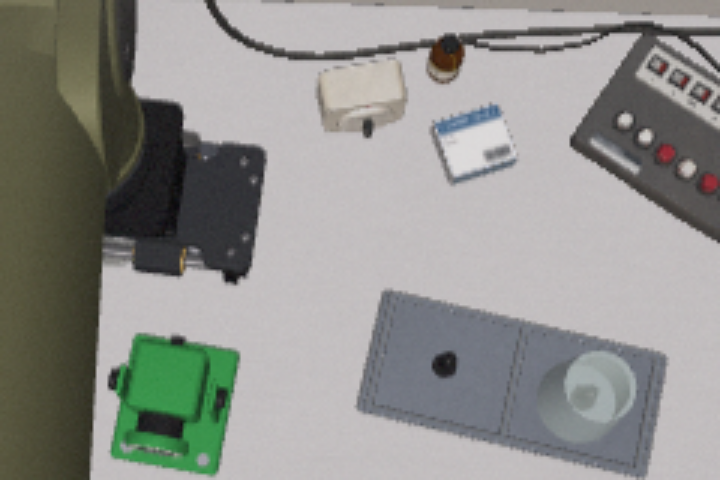

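Call:
servo_tool --pt "0.04 -0.07 -0.03" --pt "0 0 0" --pt "0 0 0" --pt "0 0 0" --pt "0 0 0" --yaw '[0,0,0,0,0]'

```text
time: 17.75
position: [0.5886, 0.0527, 0.2103]
tool_rot: [0.075, 1.569, -0.075]
ft_force: [0.2, -0.2, -0.6]
grip_width: 0.473
```

Call:
servo_tool --pt "0 0 0" --pt "0 0 0" --pt "0 0 0" --pt "0 0 0" --pt "0 0 0" --yaw '[0,0,0,0,0]'

```text
time: 18.25
position: [0.5886, 0.0526, 0.2103]
tool_rot: [0.076, 1.569, -0.075]
ft_force: [-0.4, 0.2, -0.9]
grip_width: 0.471
```

Run:
```python
from fit import *
np.set_printoptions(precision=4,suppress=True,linewidth=170)
s,im,W,T,c,n,k=tilt('17')
p,ax=mouth('17',T,s)
L=np.array([.6535,.0458,.1252]);n=np.array([-.517,.0505,.8545])
print('angle',np.degrees(np.arccos(-ax@n)),'dist',(p-L)@n,'lateral',np.linalg.norm((p-L)-n*((p-L)@n)),s['qd'])
print(ctrl.close_job())
```

```text
[0.5886 0.0526 0.2103] 18.25 0.4706720580784362 [-0.3527  0.2284 -0.8931]
disc n tool [-0.8388  0.0155 -0.5442] tilt tool -32.97128922677152 n 3171 3171 world n [-0.5402  0.0676  0.8388] elev 57.01398981400496 az 172.8689911285563
disc pts mean tool [-0.0265  0.     -0.0107] zrange -0.023499869266323227 6.350493798631531e-05 yrange -0.01597795103197341 0.015988608620238362
fit [ 0.0003 -0.0053] 0.00014215929599633074 free [ 0.0004 -0.006   0.0211]
disc centre tool [-0.0294  0.0004 -0.0062] mouth tool [ 0.0167 -0.0005  0.0237]
angle 1.872605939666773 dist 0.08007192951504663 lateral 3.415719689195946e-05 [-0.0004  0.0004  0.0001  0.0009  0.002   0.0011 -0.0011]
the job is handed in; nothing more can be done
None
```

The beaker is off its peg and held still by the gripper, mouth towards the grey inspection camera, and I handed the job in at about 18 s.

- **How it was done:** The tool could only turn about its own pointing axis. I gripped the beaker and tilted it inside the pads by pushing its inner wall lightly against its own peg, with under 10 N at each reading. I then lifted it clear and carried it to the lens. The tilt overshot several times and had to be pushed back.
- **Last check, from the wrist depth picture:** The rim is about 80 mm from the lens, and the mouth's centre measured on the line of sight. The calibration is only good to about 2 mm, so the true offset could be that large. The mouth is about 1.9° off square, and the grip and arm were steady.
- **What disagreed:** Estimates of the lens's upward angle ranged from 58.1° to 59.1°; I used 58.7°. The beaker's axis is at 57.0°. Sideways, the beaker's axis points about 1.5° off the lens's heading.
- **Not confirmed:** The last outside views could not check the beaker's pose independently. The finger hid most of it in the scene view, and the arm covered it in the top view.
- **Left alone:** In the last pictures the larger glass was still on its peg. I did not touch either the grey camera or its green look-alike.

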